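# Clamp a bottle guide under the cam strap

### The arm

A 7-joint arm with a two-finger parallel gripper is mounted at the origin on a cart in front of the work surface, level with it; the furniture and walls round the work are solid. World frame = base frame: x ahead of the robot, y to its left, z up, the work surface at z = 0. Lengths are in m, angles in degrees, forces in N, time in s.
With the tool pointing down it reaches from about 0.35 to 0.9 m from the base axis. Payload 7.2 kg.
Tool frame: the origin (TCP) lies at the very end of the fingers, on their centre line; the grasp point (between the pads) lies robot.tcp_to_grasp behind it (robot.tcp_to_grasp is the distance from the TCP to the grasp point, in m); z points along the fingers, y is the line along which they close (so a half turn about z gives the same grasp; the last joint's range is limited). The gripper opens to 88 mm and grips with 3 to 60 N. Pads are 20 mm wide; open, the fingers measure 115 mm over their backs; the gripper's body (75 mm by 178 mm) begins 61 mm behind the grasp point.
Start: joints at [69.947, 23.554, -0.728, 91.456, 0.321, 64.991, -4.71], TCP at [0.174, -0.6, 0.223] pointing down, gripper open.
Joint ranges: [-169.25, 169.25], [-16.82, 113.86], [-84.01, 82.57], [7.8, 145.47], [-59.2, 239.2], [7.22, 106.19], [-163.78, 163.78]. Speed limits (degrees/s): [136.94, 136.94, 172.46, 172.46, 180, 180, 180].

### API

Orientations are given as [roll, pitch, yaw] about the fixed x, y, z axes, in that order (R = Rz(yaw) Ry(pitch) Rx(roll)).
In Python, from bench import get_obs, imaging, robot gives the robot as it stands.
- The arm moves only by the tool move_arm, never from a script. Its argument "moves" is one flat list of numbers, 6 for each row, row after row: the shift along the tool's x, y, z in mm, then the turn, a rotation vector about the tool's x, y, z in degrees. A call has 1 to 20 rows; each row is the pose to reach, as a shift and turn from the pose commanded when the call began, along the tool's axes at that moment; what a row does not reach only later rows make up. A row lasts 1/10 s, in which the tool goes at most 50 mm and 8.59 degrees, less where a joint would pass 70% of its speed; a pose out of reach is approached as far as the arm can. A call with a gripper value outside its range is refused whole. "hand" is the opening, from -1 (shut) to 1 (fully open), set as the call begins (left out, the last holds). The fingers move at their own pace and stop on an object; "newtons" is the grip in N (left out, the last holds). Time passes only in rows, so rows that repeat a pose let the fingers close. It gives the time, the measured TCP pose, the force, the opening and the grip force at its end, in the units of the state.
- get_obs(): the state, without advancing time (a new reading comes with each control period).
- imaging.get_image(name): name is "scene" or "top" or "wrist"; returns (picture, depth): 400x640x3 uint8, blue, green, red; 400x640 float32, m along the optical axis (not along the pixel's ray), 0 where there is no reading.
- imaging.get_calibration(name): a dict with "fx", "fy", "cx", "cy" (pixels), "cam_to_world" (4x4, takes a point from camera to world coordinates); the wrist camera has in their place "mount" (4x4, takes a point from camera to tool coordinates, whose origin is the TCP and whose axes are the flange's). Camera axes: x right, y down, z forward; pixel columns grow to the right and rows downward; lengths in m; the calibration is good to about 2 mm. The wrist camera is an equidistant fisheye: a pixel r from the principal point sees the ray r / f radians off the axis. A picture is of the moment at which its call begins: read the wrist's pose just before it. get_calibration takes no time and is no camera call.
- robot.finish_job(): hands the job in; it is judged then, once.
The state is a dict: "t": time; "joint_pos": joint angles; "qd": joint speeds; "joint_efforts": joint torques, N m; "eef_pos": TCP position; "eef_rot": TCP orientation; "wrist_force": force on the tool from outside, world axes, zero at the start; "ft_torque": the same for the moment, N m; "width": opening from 0.0 (shut) to 1.0 (fully open); "grasp_force": force on a finger pad.
Only numpy, scipy, OpenCV 4.12 (cv2) and the standard library are available. Lean on these libraries where they do the work, as an engineer would, in place of code of your own. Each camera call takes 0.05 s, during which the arm holds its last target. There are 200 camera calls.

### The job

Clamp the green bottle guide in the bench fixture so that its edges can be dressed: lift it over the retaining lip, lay it flat in the nest with its pockets toward the lip, and pull the strap fully forward over it. With the red cam lever still up, turn the wing nut clockwise until its white wing stands in the middle of the green sector, so that the clamp holds firmly without marking the plastic, then flip the lever all the way down and let go. Leave the other things on the bench where they are.

Things in the scene. Friction and masses are not known exactly. Their poses are not given: they have to be found in the camera images.
- clamp_fixture: Clamping fixture fixed to the bench: T-shaped aluminium base 12 mm thick. Origin on the bench under the nest's centre; x runs along the strap from the nest to the lever, z up. Bed x -60..46, y +-92 mm; tail x 45..247, y +-42 mm. A stud at x 116, y 0 carries strap, dial and wing nut. Heel rest, 36 mm high, at x 167..201 mm.
- nest (a point): Centre of the nest, on the bed, 12 mm above the bench; axes as clamp_fixture. The guide's origin belongs here, axes parallel. Dark lip at x -48..-40 mm (|y| up to 84), its returns at |y| 76..84 (x -48..-14), rear stops at x 40..54, |y| 39..69, all 12 mm above the bed: the nest takes 80 x 152 mm, 4 mm of play all round. Behind the guide's web (x 36..60, |y| < 38) there is room for a finger.
- bottle_guide: Green plastic bottle guide (star-wheel segment) 72 (x) x 144 (y) x 22 mm, 0.14 to 0.24 kg, lying flat. Origin: centre of its underside. Its -x side has a half-round pocket of 31 mm radius about (-36, 0) mm, a quarter pocket at each end, and two teeth with 10 mm tips at y +-36; +x is the straight back edge. Behind the middle pocket the web is 41 mm wide (x -5..36): grip it there across x.
- guide_web (a point): Grip point of the guide: middle of the web behind the middle pocket, (15.5, 0, 11) mm in bottle_guide's frame.
- strap (a joint): Slide of the strap, m: 0 = drawn back, 0.056 = fully forward at its stop (toward fixture -x), its pad over the guide's web. Starts at 0 to 0.008. 6 N of friction; stays where left. A slotted dark bar 14 mm thick, 46..60 mm above the bench, 40 mm wide. The soft rubber pad under its toe (24 x 20 mm), with the lever up, passes 3 to 7 mm over a guide in the nest (top 34 mm above the bench).
- strap_toe (a point): Middle of the strap's toe, where it is 30 mm wide in fixture y and 14 mm thick; 11 mm behind the tip, 53 mm above the bench. To pull it over the guide the fingertips must stay above 35 mm.
- nut (a joint): Wing nut's angle about the vertical stud, rad, growing clockwise seen from above, 0..3.2; 0.2 N m of friction. Clockwise lowers strap and nut 1.5 mm per rad. Starts at 0 to 1.0, too loose. At 2.2 the white wing points along fixture +y, the middle of the dial's green sector: the closed lever then presses the pad on the guide with about 27 N (8 N more or less per rad).
- nut_grip (a point): On the stud's axis at the height to grip the wing nut, 84 mm above the bench at nut = 0. The black wing bar is 52 mm long, 11 mm thick, 65..91 mm above the bench; under it lies the grey dial, 54 mm across, top at 64 mm: keep the fingertips above it.
- white_wing (a point): End of the white wing, 26 mm from the stud's axis: shows the direction of the wing bar.
- lever (a joint): Red cam lever's angle, rad: 0 = raised, handle 70 degrees above the level and leaning toward fixture +x; 1.30 = fully down, clamped, handle about level (4 degrees below), pointing to fixture +x. Starts at 0 to 0.15. 0.3 N m of friction, up to 0.5 N m while it presses (the strap's heel and the pivot then rise up to 4 mm); stays where left.
- lever_hinge (a point): Pivot of the lever (axis along fixture y) in the strap's heel, 53 mm above the bench; it slides with the strap (at fixture x 234 mm drawn back, 178 mm forward).
- lever_handle (a point): On the lever's axis 64 mm from its pivot, where to grip the handle: red, 17 mm thick, from 31 to 82 mm out. Gripped from above across fixture y, it can turn between the fingers.
- ink_bottle: White bottle with black cap, 59 mm across, 130 mm tall; bystander standing beside the lip, between guide and nest. Origin at the underside.
- makeup_bottle: White bottle with blue cap, 59 mm across, 130 mm tall; bystander behind the strap. Origin at the underside.
- cap_yellow: Yellow screw cap 68 mm across, 28 mm high; bystander.
- cap_red: Red screw cap 62 mm across, 26 mm high; bystander beside the fixture.
- rail_clamp: Orange rail clamp 66 x 72 x 28 mm; bystander.
- box_cutter: Yellow box cutter 173 mm long; bystander.
- tape_roll: Brown tape roll 105 mm across, 48 mm high; bystander.
- pad: Soft rubber pad, 24 x 20 mm, 5 mm thick, under the strap's toe, 12 mm behind the tip; it gives 2 to 3 mm when clamped. Origin at the middle of its underside.

How it is judged (in metres and radians):
On the way, in this order (a step that is already met when the one before it is completed fails the run):
1. the guide lies flat in the nest behind the lip, pockets toward the lip (x of bottle_guide in the frame of nest between -0.008 and 0.008 m and y of bottle_guide in the frame of nest between -0.008 and 0.008 m and z of bottle_guide in the frame of nest between -0.003 and 0.003 m and angle between bottle_guide's own z axis and vertical below 0.05 rad and angle between the x axis of bottle_guide and the x axis of nest, either way round below 0.12 rad and x of guide_web in the frame of nest above 0.005 m and value of joint lever below 0.4 rad), for 0.2 s.
2. the strap is fully forward over the guide and the nut's white wing is in the green sector, while the lever is still up (all of step 1 and value of joint strap above 0.05 m and value of joint nut between 1.8 and 2.6 rad), for 0.2 s.
At the end, for the whole second after the job is handed in: The guide lies flat in the nest behind the lip (within 8 mm and about 7 degrees), pockets toward the lip; the strap is forward (at least 50 of 56 mm); the nut reads 1.8 to 2.6 rad; the lever is fully down (over 1.2 rad); the pad presses on the guide with 20 to 34 N (x of bottle_guide in the frame of nest between -0.008 and 0.008 m and y of bottle_guide in the frame of nest between -0.008 and 0.008 m and z of bottle_guide in the frame of nest between -0.003 and 0.003 m and angle between bottle_guide's own z axis and vertical below 0.05 rad and angle between the x axis of bottle_guide and the x axis of nest, either way round below 0.12 rad and x of guide_web in the frame of nest above 0.005 m and value of joint strap above 0.05 m and value of joint nut between 1.8 and 2.6 rad and value of joint lever above 1.2 rad and contact force between pad and bottle_guide between 20 and 34 N and linear speed of bottle_guide below 0.02 m/s); the robot touches nothing.
It fails at once if a bystander is shifted by more than 25 mm or tipped over (distance of any of ink_bottle, makeup_bottle, cap_yellow, cap_red, rail_clamp, box_cutter, tape_roll from where it was at the start of the episode above 0.025 m or angle between any of ink_bottle, makeup_bottle's own z axis and vertical above 0.5 rad).
It also fails if it takes over 67 s, if anything falls off the work surface, if the arm or the gripper's body presses on something with over 40 N, if the wrist force passes 120 N, or if a joint passes its speed limit or range.

## Working session

There is one attempt and no reset: what is moved stays moved. The work goes in short steps, Python scripts to look and compute and a tool call to move; the robot and the scene stay as the last step left them, time stands still between calls to the robot, and variables do not carry over. Pictures are saved under pics/ and viewed, at most 10 in all, crops included, and the job is handed in when it is done.

Besides the shell and the picture viewer there is one more tool, called after "Request:" as name(argument=value, ...) on one line, values as JSON. move_arm: Moves the arm, as the interface text tells. Its arguments: {"type":"object","properties":{"moves":{"type":"array","items":{"type":"number"}},"hand":{"type":"number"},"newtons":{"type":"number"}},"required":["moves"]}

```bash
mkdir -p pics; ls
python3 - <<'E'
from bench import get_obs, imaging, robot
import cv2,numpy as np
o=get_obs(); print({k:np.round(v,3) for k,v in o.items()}); print(robot.tcp_to_grasp)
for n in("top","scene"):
    im,d=imaging.get_image(n); cv2.imwrite(f"pics/{n}0.png",im); np.savez(f"{n}0.npz",im=im,d=d)
    c=imaging.get_calibration(n); print(n,{k:np.round(v,3) for k,v in c.items()})
print(imaging.get_calibration("wrist"))
E
```

```text
pics
{'t': np.float64(0.0), 'joint_pos': array([69.946, 23.598, -0.728, 91.504,  0.321, 64.992, -4.708]), 'qd': array([-0.074, -0.038, -0.05 , -0.036,  0.045, -0.054, -0.029]), 'joint_efforts': array([ 1.0000e-03, -5.8795e+01,  6.4200e-01, -2.9108e+01, -5.4000e-02,
        1.8000e-02,  0.0000e+00]), 'eef_pos': array([ 0.174, -0.6  ,  0.222]), 'eef_rot': array([-1.79908e+02,  7.00000e-03,  1.61490e+01]), 'wrist_force': array([ 0.98,  0.72, -0.05]), 'ft_torque': array([-0.057, -0.01 ,  0.01 ]), 'grasp_force': np.float64(0.0), 'width': np.float64(1.0)}
0.0187
top {'fx': np.float64(434.142), 'fy': np.float64(434.142), 'cx': np.float64(319.416), 'cy': np.float64(197.084), 'cam_to_world': array([[ 0.02 , -0.982,  0.19 ,  0.259],
       [-0.999, -0.025, -0.025, -0.061],
       [ 0.029, -0.189, -0.982,  1.408],
       [ 0.   ,  0.   ,  0.   ,  1.   ]])}
scene {'fx': np.float64(493.049), 'fy': np.float64(493.049), 'cx': np.float64(319.168), 'cy': np.float64(194.099), 'cam_to_world': array([[ 0.548, -0.51 ,  0.663, -0.799],
       [-0.836, -0.346,  0.426, -0.911],
       [ 0.012, -0.788, -0.616,  1.327],
       [ 0.   ,  0.   ,  0.   ,  1.   ]])}
{'fx': 309.70691628693146, 'fy': 309.70691628693146, 'cx': 318.3870044890984, 'cy': 198.06393534163973, 'mount': array([[ 4.08598042e-04, -9.54564365e-01, -2.98004539e-01,
         8.23233698e-02],
       [ 9.99999694e-01,  1.91143262e-04,  7.58845389e-04,
         8.04384815e-04],
       [-6.67405207e-04, -2.98004758e-01,  9.54564151e-01,
        -1.62046613e-01],
       [ 0.00000000e+00,  0.00000000e+00,  0.00000000e+00,
         1.00000000e+00]])}
```

View pics/top0.png

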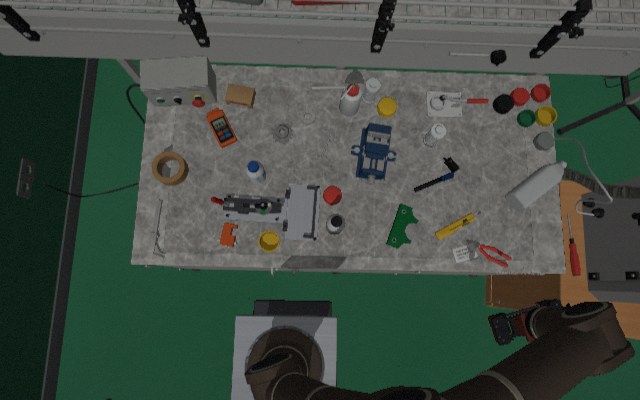

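View pics/scene0.png

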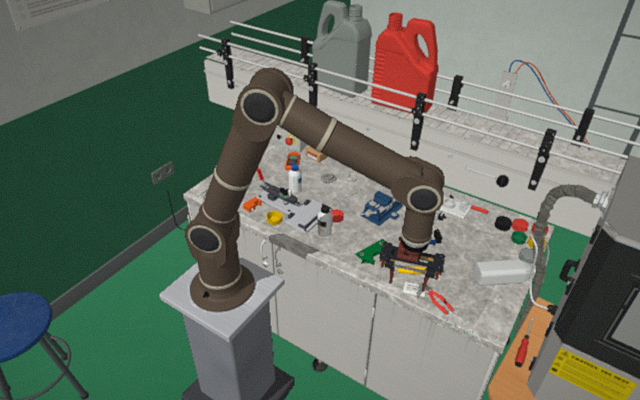

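The top view shows the guide at (403,227), the fixture bed at (302,212) with its tail running left, the lever at (217,200) and the ink bottle at (335,223). Next I'll enlarge the work area and measure.

```bash
cat > h.py <<'E'
import numpy as np,cv2
from bench import get_obs, imaging, robot
from scipy.spatial.transform import Rotation as R
def cast(name,uv,z):
    c=imaging.get_calibration(name); uv=np.atleast_2d(uv).astype(float)
    r=np.c_[(uv[:,0]-c["cx"])/c["fx"],(uv[:,1]-c["cy"])/c["fy"],np.ones(len(uv))]
    T=c["cam_to_world"]; w=r@T[:3,:3].T; o=T[:3,3]
    return o+w*((z-o[2])/w[:,2])[:,None]
def wcast(uv,z,o):
    c=imaging.get_calibration("wrist"); uv=np.atleast_2d(uv).astype(float)
    d=uv-[c["cx"],c["cy"]]; r=np.linalg.norm(d,axis=1)+1e-9; th=r/c["fx"]
    v=np.c_[d/r[:,None]*np.sin(th)[:,None],np.cos(th)]
    T=np.eye(4); T[:3,:3]=R.from_euler("xyz",o["eef_rot"],degrees=True).as_matrix(); T[:3,3]=o["eef_pos"]
    T=T@c["mount"]; w=v@T[:3,:3].T
    return T[:3,3]+w*((z-T[2,3])/w[:,2])[:,None]
def wproj(p,o):
    c=imaging.get_calibration("wrist")
    T=np.eye(4); T[:3,:3]=R.from_euler("xyz",o["eef_rot"],degrees=True).as_matrix(); T[:3,3]=o["eef_pos"]
    T=np.linalg.inv(T@c["mount"]); q=np.atleast_2d(p)@T[:3,:3].T+T[:3,3]
    n=np.linalg.norm(q[:,:2],axis=1); th=np.arctan2(n,q[:,2])
    return q[:,:2]/n[:,None]*(th*c["fx"])[:,None]+[c["cx"],c["cy"]]
def to_tool(p,rot,o=None):
    """shift mm & rotvec deg from current measured pose to (p, euler rot)"""
    o=o or get_obs(); A=R.from_euler("xyz",o["eef_rot"],degrees=True); B=R.from_euler("xyz",rot,degrees=True)
    return np.round(A.inv().apply(np.array(p)-o["eef_pos"])*1000,1),np.round((A.inv()*B).as_rotvec(degrees=True),2)
E
python3 - <<'E'
from h import *
d=np.load("top0.npz"); im=d["im"]
cv2.imwrite("pics/crop1.png",cv2.resize(im[140:280,190:500],None,fx=2.5,fy=2.5,interpolation=cv2.INTER_CUBIC))
h=cv2.cvtColor(im,cv2.COLOR_BGR2HSV)
m=cv2.inRange(h,(45,100,40),(85,255,255)); m[:,:370]=0;m[:,440:]=0;m[:190]=0;m[258:]=0
c=max(cv2.findContours(m,0,1)[0],key=cv2.contourArea)
w=cast("top",c[:,0],0.022)[:,:2]*1000
(cx,cy),s,a=r=cv2.minAreaRect(w.astype(np.float32)); print(r,cv2.boxPoints(r).round(1)); M=cv2.moments(m,True)
print(cast("top",[[M["m10"]/M["m00"],M["m01"]/M["m00"]]],.022))
E
```

```text
((436.2300109863281, -368.3849792480469), (71.63343048095703, 140.157470703125), 70.53504943847656) [[ 358.2 -378.8]
 [ 490.4 -425.5]
 [ 514.2 -358. ]
 [ 382.1 -311.3]]
[[ 0.43816949 -0.3612237   0.022     ]]
```

View pics/crop1.png

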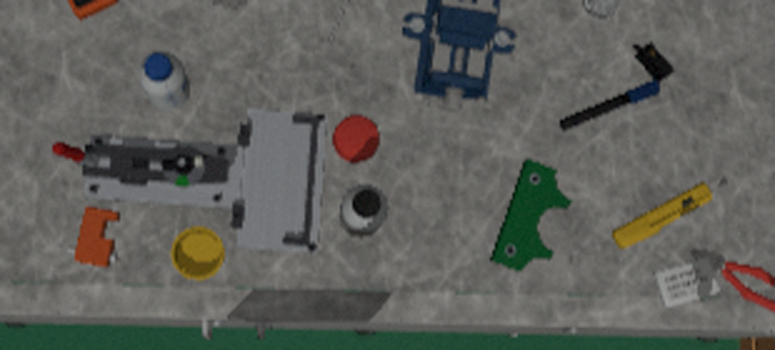

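The crop confirms that the guide's pockets face right, toward −fixture x, as in the nest, so its orientation is almost right already. The lip is at crop (315,180), the green sector at (181,180) faces the robot, and the bottles are at (363,208) and (160,75). I'll move above the guide and measure with the wrist camera.

Run:
```python
from h import *
f=lambda x,y:(190+x/2.5,140+y/2.5)
print("bed corners",cast("top",[f(248,108),f(327,114),f(318,250),f(238,247)],.012).round(3))
print("ink cap",cast("top",[f(366,204)],.13).round(3),"makeup",cast("top",[f(158,65)],.13).round(3),"red",cast("top",[f(355,138)],.026).round(3))
print("lever tip",cast("top",[f(57,148)],.12).round(3),"nut",cast("top",[f(183,163)],.08).round(3))
print(to_tool([.4414,-.3538,.20],[180,0,-19.5]))
print(to_tool([.39,-.02,.20],[180,0,0]))
```

```text
bed corners [[ 0.573  0.004  0.012]
 [ 0.568 -0.1    0.012]
 [ 0.389 -0.092  0.012]
 [ 0.39   0.011  0.012]]
ink cap [[ 0.434 -0.145  0.13 ]] makeup [[0.597 0.109 0.13 ]] red [[ 0.534 -0.136  0.026]]
lever tip [[0.494 0.226 0.12 ]] nut [[0.486 0.079 0.08 ]]
(array([ 325.6, -161.9,   22.1]), array([-8.000e-02,  3.000e-02,  3.565e+01]))
(array([ 369.1, -496.9,   22.6]), array([-0.08,  0.02, 16.15]))
```

Request:
move_arm(moves=[325, -162, 12, 0, 0, 35.6, 325, -162, 12, 0, 0, 35.6, 325, -162, 12, 0, 0, 35.6, 325, -162, 12, 0, 0, 35.6, 325, -162, 12, 0, 0, 35.6, 325, -162, 12, 0, 0, 35.6, 325, -162, 12, 0, 0, 35.6, 325, -162, 12, 0, 0, 35.6, 325, -162, 12, 0, 0, 35.6, 325, -162, 12, 0, 0, 35.6])

```text
t: 1.1
eef_pos: [0.4405, -0.3544, 0.2103]
eef_rot: [180.0, 0.1, -19.4]
wrist_force: [-0.6, -0.6, 0.6]
width: 1.001
grasp_force: 0.0
```

Run:
```python
from h import *
o=get_obs(); print(o["t"],o["eef_pos"],o["eef_rot"],o["joint_pos"].round(1))
im,d=imaging.get_image("wrist"); cv2.imwrite("pics/w1.png",im)
h=cv2.cvtColor(im,cv2.COLOR_BGR2HSV); m=cv2.inRange(h,(45,100,40),(85,255,255))
m=cv2.morphologyEx(m,cv2.MORPH_OPEN,np.ones((3,3)))
c=max(cv2.findContours(m,0,1)[0],key=cv2.contourArea); print(cv2.boundingRect(c))
w=wcast(c[:,0],.022,o)[:,:2]*1000; r=cv2.minAreaRect(w.astype(np.float32)); print(r)
```

```text
1.1 [ 0.44050651 -0.3544401   0.21025357] [ 1.79982980e+02  5.86277020e-02 -1.94160308e+01] [ 35.9  18.5  -2.5 100.7   1.   60.9 -76.4]
(419, 186, 221, 178)
((41.14268493652344, -832.3621826171875), (911.100341796875, 290.55078125), 40.65983963012695)
```

View pics/w1.png

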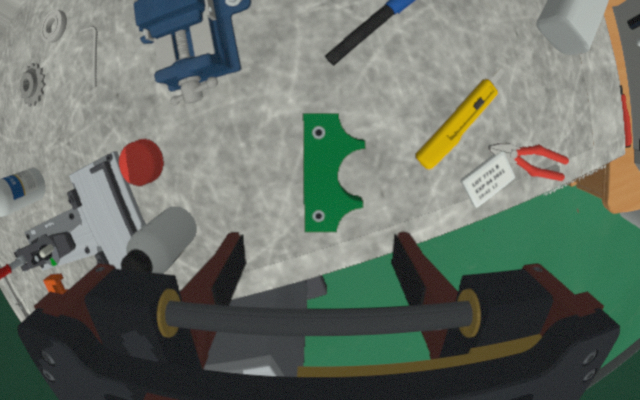

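The guide spans about (303..366, 113..232), nicely aligned with the tool. I'll measure only that blob.

Run:
```python
from h import *
o=get_obs(); im=cv2.imread("pics/w1.png")
h=cv2.cvtColor(im,cv2.COLOR_BGR2HSV); m=cv2.inRange(h,(45,100,40),(85,255,255)); m[:, :290]=0;m[:,380:]=0;m[:100]=0;m[245:]=0
c=max(cv2.findContours(m,0,1)[0],key=cv2.contourArea)
w=wcast(c[:,0],.022,o)[:,:2]*1000; r=cv2.minAreaRect(w.astype(np.float32)); print(r)
A=R.from_euler("xyz",o["eef_rot"],degrees=True)
b=w[c[:,0,0]<c[:,0,0].min()+3]; v=cv2.fitLine(b.astype(np.float32),2,0,1,1).ravel(); a=np.degrees(np.arctan2(v[1],v[0]));a=(a+90)%180-90;print("edge",a)
y=np.radians(a+90); x=np.array([np.cos(y),np.sin(y)])
print("x range",(w@x).min(),(w@x).max()); g=np.array(r[0])+15.5*x; print("web",g)
print("tcp px",wproj(o["eef_pos"],o))
print(to_tool([*g/1000,.006],[180,0,a],o),to_tool([*g/1000,.06],[180,0,a],o))
```

```text
((434.9405517578125, -373.27764892578125), (69.6317367553711, 141.1153564453125), 70.57054138183594)
edge -19.539154
x range -241.20418414336558 -171.39391254456868
web [ 440.12454176 -358.67024517]
tcp px [[317.18699511 250.72138904]]
(array([  1.6,   2.9, 204.4]), array([0.04, 0.05, 0.02])) (array([  1.5,   3. , 150.4]), array([0.04, 0.05, 0.02]))
```

Request:
move_arm(moves=[1, 2, 40, 0, 0, 0, 1, 2, 80, 0, 0, 0, 1, 2, 120, 0, 0, 0, 1, 2, 160, 0, 0, 0, 1, 2, 185, 0, 0, 0, 1, 2, 200, 0, 0, 0, 1, 2, 204, 0, 0, 0, 1, 2, 204, 0, 0, 0], hand=1)

```text
t: 1.95
eef_pos: [0.4408, -0.3575, 0.0069]
eef_rot: [180.0, -0.0, -19.5]
wrist_force: [0.0, -0.7, -0.2]
width: 0.999
grasp_force: 0.0
```

Request:
move_arm(moves=[0, 0, 0, 0, 0, 0, 0, 0, 0, 0, 0, 0, 0, 0, 0, 0, 0, 0, 0, 0, 0, 0, 0, 0, 0, 0, 0, 0, 0, 0, 0, 0, 0, 0, 0, 0, 0, 0, 0, 0, 0, 0, 0, 0, 0, 0, 0, 0], hand=-1, newtons=30)

```text
t: 2.75
eef_pos: [0.4413, -0.3568, 0.0069]
eef_rot: [180.0, -0.0, -19.4]
wrist_force: [-0.6, 0.7, 2.4]
width: 0.493
grasp_force: 28.5
```

Request:
move_arm(moves=[0, 0, -10, 0, 0, 0, 0, 0, -30, 0, 0, 0, 0, 0, -70, 0, 0, 0, 0, 0, -110, 0, 0, 0, 0, 0, -150, 0, 0, 0, 0, 0, -190, 0, 0, 0, -2, -30, -230, 0, 0, -5, -5, -70, -243, 0, 0, -10, -7, -100, -243, 0, 0, -15, -7, -111, -243, 0, 0, -17, -7, -111, -243, 0, 0, -17, -7, -111, -243, 0, 0, -17, -7, -111, -243, 0, 0, -17])

```text
t: 4.05
eef_pos: [0.4707, -0.2513, 0.2492]
eef_rot: [180.0, 0.1, -2.7]
wrist_force: [1.1, -0.4, -1.7]
width: 0.495
grasp_force: 28.6
```

Run:
```python
from h import *
import json
o=get_obs(); print(o["t"],o["eef_pos"],o["eef_rot"],o["width"])
json.dump({k:np.asarray(v).tolist() for k,v in o.items()},open("o2.json","w"))
im,d=imaging.get_image("wrist"); cv2.imwrite("pics/w2.png",im); np.save("w2d.npy",d)
```

```text
4.05 [ 0.47071712 -0.25125527  0.24922235] [ 1.79980767e+02  6.14502512e-02 -2.65429687e+00] 0.4953501437987008
```

View pics/w2.png

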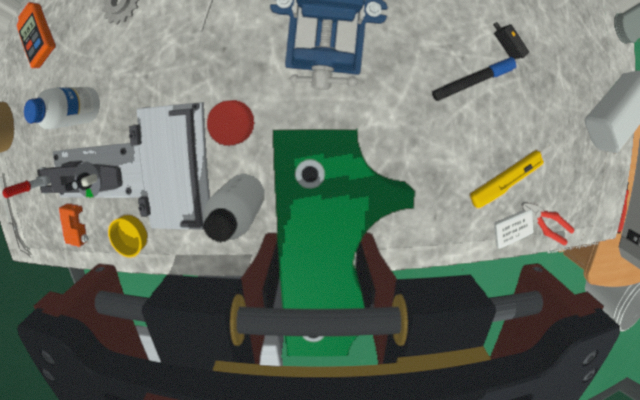

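The picture shows the bed at about (137..205, 103..229), the white wing near (83,181), the lever at (15,187) and the held guide square in the fingers. I'll enlarge the fixture.

Run:
```python
from h import *
im=cv2.imread("pics/w2.png")
cv2.imwrite("pics/w2c.png",cv2.resize(im[90:240,0:240],None,fx=3.3,fy=3.3,interpolation=cv2.INTER_CUBIC))
```

```text
(no output)
```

View pics/w2c.png

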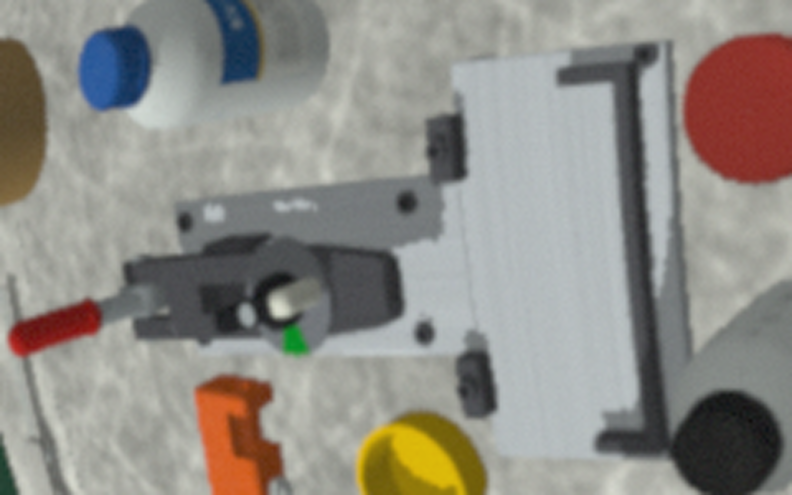

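The crop shows bed corners at (670,42), (453,65) and (497,455), the lip's near outer corner at (665,455), the tail corner at (178,203), the white wing end at (318,288) and the lever tip at (15,345). I'll fit the fixture pose to these.

```bash
cat > fit.py <<'E'
from h import *
import json
o=json.load(open("o2.json"))
px=np.array([(670,42),(453,65),(497,455),(178,203),(460,183),(492,413)],float)
F=np.array([(-60,-92),(46,-92),(46,92),(247,-42),(40,-39),(40,69)],float)
Z=[.012,.012,.012,.012,.024,.024]
f=lambda p:np.array([p[0]/3.3-.35,90+p[1]/3.3-.35])
W=np.array([wcast([f(p)],z,o)[0,:2]*1000 for p,z in zip(px,Z)])
def rigid(F,W):
    a,b=F-F.mean(0),W-W.mean(0); U,S,Vt=np.linalg.svd(a.T@b); Q=(U@Vt).T
    return Q,W.mean(0)-Q@F.mean(0),S.sum()/(a**2).sum()
if __name__=="__main__":
    Q,t,s=rigid(F,W); yaw=np.degrees(np.arctan2(Q[1,0],Q[0,0])); print("wrist",yaw,t,s,(W-(F@Q.T+t)).round(1).tolist())
    g=lambda x,y:(190+x/2.5,140+y/2.5)
    T=cast("top",[g(248,108),g(327,114),g(318,250),g(238,247)],.012)[:,:2]*1000
    Q2,t2,s2=rigid(np.array([(46,-92),(-60,-92),(-60,92),(46,92)],float),T); print("top",np.degrees(np.arctan2(Q2[1,0],Q2[0,0])),t2,s2)
    inv=lambda w:Q.T@(np.array(w)-t)
    print("ww",inv(wcast([f((318,285))],.089,o)[0,:2]*1000),"hub",inv(wcast([f((283,295))],.085,o)[0,:2]*1000))
    print("toe tip",inv(wcast([f((403,285))],.06,o)[0,:2]*1000),"inkcap",inv(wcast([f((725,440))],.13,o)[0,:2]*1000))
    im=cv2.imread("pics/w2.png"); h=cv2.cvtColor(im,cv2.COLOR_BGR2HSV); m=cv2.inRange(h,(45,100,30),(90,255,255)); m[:,:271]=0; m[:,440:]=0;m[225:]=0;m[:120]=0
    c=max(cv2.findContours(m,0,1)[0],key=cv2.contourArea)[:,0]
    E=c[(c[:,1]>140)&(c[:,1]<220)&(c[:,0]<290)]
    A=R.from_euler("xyz",o["eef_rot"],degrees=True)
    loc=lambda c:A.inv().apply(wcast(c,o["eef_pos"][2]+.0155,o)-o["eef_pos"])*1000
    L=loc(E); p=np.polyfit(L[:,0],L[:,1],1); print("back edge tool y at x0",p[1],"slope deg",np.degrees(p[0]))
    T=loc(c[(c[:,1]<134)&(c[:,0]<350)&(c[:,0]>282)]); print("far end tool x",np.median(T[:,0]))
E
python3 fit.py
```

```text
wrist 87.08722923408762 [481.04654408 -39.58765505] 0.9821268867113575 [[-1.4, 1.1], [-2.0, 1.1], [1.0, 2.3], [-1.3, -3.2], [-0.0, -0.1], [3.7, -1.1]]
top 87.75708218468115 [480.20109231 -36.98799692] 0.9832337060315155
ww [ 74.60747277 -10.85949796] hub [99.69507083 -6.36158141]
toe tip [51.59985047 -3.10230378] inkcap [-112.67045681   31.77891399]
back edge tool y at x0 -19.580472918877575 slope deg -0.8377877375965803
far end tool x 70.47160058310227
```

```bash
cat > dep.py <<'E'
from fit import *
def wdep(uv,D,o):
    c=imaging.get_calibration("wrist"); uv=np.atleast_2d(uv).astype(float)
    d=uv-[c["cx"],c["cy"]]; r=np.linalg.norm(d,axis=1)+1e-9; th=r/c["fx"]
    v=np.c_[d/r[:,None]*np.tan(th)[:,None],np.ones(len(uv))]
    z=np.array([np.median(D[int(round(b))-1:int(round(b))+2,int(round(a))-1:int(round(a))+2]) for a,b in uv])
    T=np.eye(4); T[:3,:3]=R.from_euler("xyz",o["eef_rot"],degrees=True).as_matrix(); T[:3,3]=o["eef_pos"]; T=T@c["mount"]
    return (v*z[:,None])@T[:3,:3].T+T[:3,3]
E
python3 - <<'E'
from dep import *
D=np.load("w2d.npy")
pts={"bed mid":(550,250),"bed far":(540,90),"bed near":(560,420),"bench":(400,130),"tail":(300,220),"inkcap":(725,440),"redcap":(750,110),"dial":(275,250),"toe":(370,285),"hub":(283,298),"wing":(300,293),"wingend":(314,287)}
for k,p in pts.items(): print(k,wdep([f(p)],D,o)[0].round(4))
d=np.load("top0.npz")["d"]; c=imaging.get_calibration("top")
for k,p in {"bed":(303,212),"bench":(270,130),"guide":(398,235),"bench2":(380,230)}.items():
    z=np.median(d[p[1]-1:p[1]+2,p[0]-1:p[0]+2]); q=np.array([(p[0]-c["cx"])/c["fx"]*z,(p[1]-c["cy"])/c["fy"]*z,z,1]); print("top",k,(c["cam_to_world"]@q)[:3].round(4))
E
```

```text
bed mid [ 0.4872 -0.0362  0.012 ]
bed far [ 0.5562 -0.0406  0.0115]
bed near [ 0.4091 -0.0258  0.0116]
bench [5.487e-01 4.500e-02 2.000e-04]
tail [0.5147 0.1085 0.0118]
inkcap [ 0.4436 -0.1505  0.13  ]
redcap [ 0.5379 -0.1392  0.0259]
dial [0.5084 0.081  0.0627]
toe [0.4879 0.0309 0.0589]
hub [0.492  0.0561 0.0891]
wing [0.4915 0.0544 0.0795]
wingend [0.4917 0.0537 0.0705]
top bed [ 0.4786 -0.0436  0.0115]
top bench [7.59e-01 7.60e-02 2.00e-04]
top guide [ 0.4096 -0.351   0.0217]
top bench2 [ 0.4271 -0.2967 -0.0007]
```

Request:
move_arm(moves=[0, -30, 0, 0, 0, 0, 0, -70, 0, 0, 0, 0, 0, -110, 10, 0, 0, 0, 0, -150, 30, 0, 0, 0, 0, -190, 50, 0, 0, 0, 0, -215, 65, 0, 0, 0, 0, -228, 72, 0, 0, 0, 0, -230, 74, 0, 0, 0, 0, -230, 74, 0, 0, 0, 0, -230, 74, 0, 0, 0])

```text
t: 5.1
eef_pos: [0.4817, -0.0214, 0.176]
eef_rot: [180.0, -0.0, -2.6]
wrist_force: [-0.4, 0.2, -1.9]
width: 0.494
grasp_force: 28.6
```

Run:
```python
from h import *
import json
o=get_obs(); print(o["t"],o["eef_pos"],o["eef_rot"],o["width"])
json.dump({k:np.asarray(v).tolist() for k,v in o.items()},open("o3.json","w"))
im,d=imaging.get_image("wrist"); cv2.imwrite("pics/w3.png",im); np.save("w3d.npy",d)
cv2.imwrite("pics/w3c.png",cv2.resize(im[40:300,90:490],None,fx=2,fy=2,interpolation=cv2.INTER_CUBIC))
```

```text
5.1 [ 0.48170836 -0.02135462  0.17595655] [ 1.79970933e+02 -2.38957272e-02 -2.58499340e+00] 0.49403945667158194
```

View pics/w3c.png

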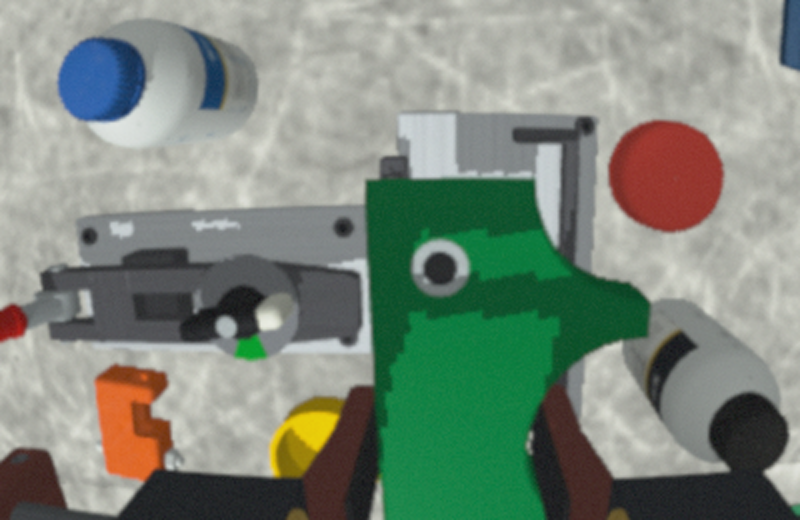

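The bed's far corners are at (400,114) and (597,118), the far lip return ends at (513,128..142), the tail corner is at (80,220), the dial centre is at (249,306), and the stud top is at (228,327) with the white wing pointing right and slightly up.

Run:
```python
from fit import rigid
from h import *
import json
o=json.load(open("o3.json"))
f=lambda p:[p[0]/2-.25+90,p[1]/2-.25+40]
px=[(400,114),(597,118),(80,220),(513,128),(513,142)]
F=np.array([(46,-92),(-60,-92),(247,-42),(-14,-84),(-14,-76)],float); Z=[.012,.012,.012,.024,.024]
W=np.array([wcast([f(p)],z,o)[0,:2]*1000 for p,z in zip(px,Z)])
Q,t,s=rigid(F,W); print(W.round(1).tolist()); print(np.degrees(np.arctan2(Q[1,0],Q[0,0])),t,s,(W-(F@Q.T+t)).round(1).tolist())
print("from near pts only",(W-F@Q.T).round(1).tolist())
print("axis", wcast([f((228,327))],.094,o)*1000, wcast([f((249,306))],.064,o)*1000, "exp",Q@[116,0]+t)
```

```text
[[573.9, 3.2], [568.7, -99.9], [533.9, 203.1], [563.9, -54.0], [556.8, -53.7]]
87.42892257642566 [480.4643699  -37.76602321] 0.9796002102682521 [[-0.5, -0.9], [-1.0, 1.9], [0.4, -4.0], [0.1, 1.5], [1.0, 1.4]]
from near pts only [[479.9, -38.6], [479.5, -35.8], [480.8, -41.8], [480.6, -36.2], [481.5, -36.3]]
axis [[487.92440239  77.20134734  94.        ]] [[488.6332912   77.17796968  64.        ]] exp [485.66798001  78.1172044 ]
```

Run:
```python
from h import *
import json
o=json.load(open("o3.json"));D=np.load("w3d.npy")
f=lambda p:[p[0]/2-.25+90,p[1]/2-.25+40]
t=np.array([480.5,-36.8]);a=np.radians(87.4);Q=np.array([[np.cos(a),-np.sin(a)],[np.sin(a),np.cos(a)]])
for n,p,z in [("tip",(362,300),.06),("tip",(362,300),.053),("ink",(748,433),.13),("inkL",(708,430),.13)]: print(n,Q.T@(wcast([f(p)],z,o)[0,:2]*1000-t))
# world depth of strip along strap axis in tool view
im=cv2.imread("pics/w3.png"); print([int(D[190,c]*1000) for c in range(240,282,3)])
```

```text
tip [59.2674235 -4.5794806]
tip [60.38510855 -2.60477955]
ink [-105.17310079   31.94544923]
inkL [-86.15136057  29.45070717]
[289, 290, 289, 289, 288, 289, 289, 288, 290, 289, 303, 338, 153, 152]
```

Request:
move_arm(moves=[0, 0, 30, 0, 0, 0, 0, 0, 65, 0, 0, 0, 0, 0, 95, 0, 0, 0, 0, 0, 115, 0, 0, 0, 0, 0, 130, 0, 0, 0, 0, 0, 140, 0, 0, 0, 0, 0, 147, 0, 0, 0, 0, 0, 152, 0, 0, 0, 0, 0, 155, 0, 0, 0, 0, 0, 157, 0, 0, 0, 0, 0, 157, 0, 0, 0])

```text
t: 6.25
eef_pos: [0.4817, -0.0198, 0.019]
eef_rot: [180.0, -0.0, -2.4]
wrist_force: [0.2, -0.0, -1.6]
width: 0.497
grasp_force: 28.8
```

Request:
move_arm(moves=[0, 0, 1, 0, 0, 0, 0, 0, 1, 0, 0, 0])

```text
t: 6.45
eef_pos: [0.4818, -0.0198, 0.0188]
eef_rot: [180.0, -0.1, -2.5]
wrist_force: [-3.1, -0.1, 11.1]
width: 0.497
grasp_force: 28.8
```

Request:
move_arm(moves=[0, 0, 0, 0, 0, 0, 0, 0, 0, 0, 0, 0, 0, 0, 0, 0, 0, 0, 0, 0, 0, 0, 0, 0], hand=0.18)

```text
t: 6.85
eef_pos: [0.4815, -0.0198, 0.0177]
eef_rot: [-180.0, -0.0, -2.5]
wrist_force: [-0.0, -0.4, -0.9]
width: 0.592
grasp_force: 0.0
```

Request:
move_arm(moves=[0, 0, -10, 0, 0, 0, 0, 0, -35, 0, 0, 0, 0, 0, -70, 0, 0, 0, 0, 0, -110, 0, 0, 0, 0, 0, -150, 0, 0, 0, 0, 0, -180, 0, 0, 0, 0, 0, -190, 0, 0, 0, 0, 0, -190, 0, 0, 0, 0, 0, -190, 0, 0, 0])

```text
t: 7.75
eef_pos: [0.4807, -0.0199, 0.2067]
eef_rot: [180.0, 0.1, -2.5]
wrist_force: [0.1, -0.4, -0.3]
width: 0.592
grasp_force: 0.0
```

Run:
```python
from h import *
import json
o=get_obs(); print(o["t"],o["eef_pos"],o["eef_rot"],o["width"])
json.dump({k:np.asarray(v).tolist() for k,v in o.items()},open("o4.json","w"))
im,d=imaging.get_image("wrist"); cv2.imwrite("pics/w4.png",im); np.save("w4d.npy",d)
cv2.imwrite("pics/w4c.png",cv2.resize(im[60:320,100:480],None,fx=2,fy=2,interpolation=cv2.INTER_CUBIC))
```

```text
7.75 [ 0.48070908 -0.01989238  0.20671458] [ 1.79992285e+02  7.60139507e-02 -2.45706226e+00] 0.5921887098332549
```

View pics/w4c.png

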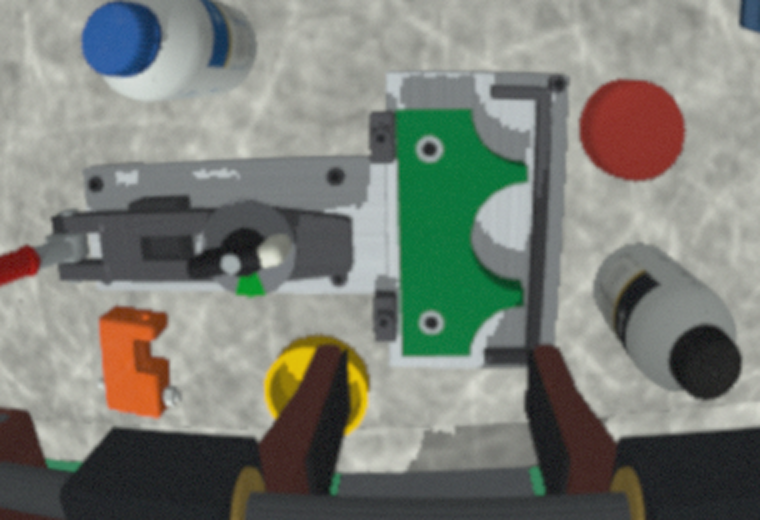

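The guide lies in the nest: its back edge is at x≈398 against the stops at 396, and its teeth tips at 526 are just inside the lip at 531. The stud top is at (231,264), the white wing end at about (285,250), and the strap toe spans rows 217..280.

Run:
```python
from h import *
import json
from scipy.ndimage import median_filter
o=json.load(open("o4.json"));D=np.load("w4d.npy");im=cv2.imread("pics/w4.png")
f=lambda p:[p[0]/2-.25+100,p[1]/2-.25+60]
t=np.array([480.5,-36.8]);a=np.radians(87.4);Q=np.array([[np.cos(a),-np.sin(a)],[np.sin(a),np.cos(a)]])
fx=lambda p,z:(Q.T@(wcast([f(p)],z,o)[0,:2]*1000-t)).round(1)
for n,p,z in [("toe edges",(335,217),.06),("",(335,279),.06),("tip",(353,248),.06),("stud",(231,264),.094),("white end",(287,248),.09),("black end",(193,268),.091),("guide back",(398,235),.034),("guide far",(400,109),.034),("guide near",(405,356),.034),("near2",(468,356),.034),("tooth",(526,172),.034)]: print(n,p,fx(p,z))
# 3D white points near the wing
h=cv2.cvtColor(im,cv2.COLOR_BGR2HSV); m=(h[...,1]<60)&(h[...,2]>150)
T=np.eye(4);T[:3,:3]=R.from_euler("xyz",o["eef_rot"],degrees=True).as_matrix();T[:3,3]=o["eef_pos"]
c=imaging.get_calibration("wrist");T=T@c["mount"]
v,u=np.mgrid[165:210,190:255];d=np.stack([u-c["cx"],v-c["cy"]],-1).astype(float);r=np.linalg.norm(d,axis=-1);
P=np.concatenate([d/r[...,None]*np.tan(r/c["fx"])[...,None],np.ones(r.shape+(1,))],-1)*D[v,u][...,None]
P=P@T[:3,:3].T+T[:3,3]; k=(P[...,2]>.076); X=(P[k][:,:2]*1000-t)@Q
k2=k&m[v,u]; X2=(P[k2][:,:2]*1000-t)@Q; print(len(X),len(X2),"z",P[k][:,2].max())
(cx,cy),s,ang=cv2.minAreaRect(X.astype(np.float32)); print(cx,cy,s,ang,"white mean",X2.mean(0))
ev=np.linalg.eigh(np.cov(X.T)); print("pca",ev[0],np.degrees(np.arctan2(*ev[1][::-1,1])))
```

```text
toe edges (335, 217) [ 68.4 -17.4]
 (335, 279) [69.8 16. ]
tip (353, 248) [59.6 -0.9]
stud (231, 264) [114.8  -2.2]
white end (287, 248) [87.2 -8.9]
black end (193, 268) [136.5   0.6]
guide back (398, 235) [37.7 -1.5]
guide far (400, 109) [ 36.  -71.2]
guide near (405, 356) [34.9 72.1]
near2 (468, 356) [-2.5 72. ]
tooth (526, 172) [-32.5 -37.4]
652 150 z 0.3686511652104997
72.69664001464844 -29.450225830078125 (151.74778747558594, 28.061174392700195) 32.683467864990234 white mean [101.8935622   -4.38271584]
pca [ 42.82912649 500.46473901] -152.60148959587318
```

Request:
move_arm(moves=[1, -54, 30, 0, 0, -89.9, 1, -54, 30, 0, 0, -89.9, 1, -54, 30, 0, 0, -89.9, 1, -54, 30, 0, 0, -89.9, 1, -54, 30, 0, 0, -89.9, 1, -54, 30, 0, 0, -89.9, 1, -54, 30, 0, 0, -89.9, 1, -54, 30, 0, 0, -89.9, 1, -54, 50, 0, 0, -89.9, 1, -54, 70, 0, 0, -89.9, 1, -54, 90, 0, 0, -89.9, 1, -54, 115, 0, 0, -89.9, 1, -54, 140, 0, 0, -89.9, 1, -54, 155, 0, 0, -89.9, 1, -54, 163, 0, 0, -89.9, 1, -54, 165, 0, 0, -89.9, 1, -54, 165, 0, 0, -89.9])

```text
t: 9.5
eef_pos: [0.4844, 0.0343, 0.0423]
eef_rot: [-179.9, -0.0, 87.5]
wrist_force: [-0.9, -0.5, -0.1]
width: 0.591
grasp_force: 0.0
```

Request:
move_arm(moves=[0, 0, 0, 0, 0, 0, 0, 0, 0, 0, 0, 0, 0, 0, 0, 0, 0, 0, 0, 0, 0, 0, 0, 0, 0, 0, 0, 0, 0, 0], hand=-1, newtons=30)

```text
t: 10.0
eef_pos: [0.4847, 0.0341, 0.043]
eef_rot: [180.0, 0.0, 87.4]
wrist_force: [-1.2, -0.1, 3.6]
width: 0.365
grasp_force: 29.8
```

Request:
move_arm(moves=[-5, 0, 0, 0, 0, 0, -10, 0, 0, 0, 0, 0, -16, 0, 0, 0, 0, 0, -22, 0, 0, 0, 0, 0, -28, 0, 0, 0, 0, 0, -34, 0, 0, 0, 0, 0, -40, 0, 0, 0, 0, 0, -46, 0, 0, 0, 0, 0, -51, 0, 0, 0, 0, 0, -55, 0, 0, 0, 0, 0, -57, 0, 0, 0, 0, 0, -57, 0, 0, 0, 0, 0])

```text
t: 11.2
eef_pos: [0.4822, -0.0212, 0.0428]
eef_rot: [180.0, -0.1, 87.5]
wrist_force: [-2.0, 6.2, 2.2]
width: 0.367
grasp_force: 29.5
```

Request:
move_arm(moves=[-2, 0, 0, 0, 0, 0, -4, 0, 0, 0, 0, 0, -4, 0, 0, 0, 0, 0])

```text
t: 11.5
eef_pos: [0.4824, -0.0215, 0.0428]
eef_rot: [179.9, -0.4, 87.7]
wrist_force: [-2.0, 16.5, 1.7]
width: 0.367
grasp_force: 28.8
```

Request:
move_arm(moves=[0, 0, 0, 0, 0, 0, 0, 0, 0, 0, 0, 0, 0, 0, 0, 0, 0, 0], hand=0.0)

```text
t: 11.8
eef_pos: [0.4821, -0.0275, 0.0426]
eef_rot: [180.0, 0.0, 87.4]
wrist_force: [0.7, 0.1, -0.4]
width: 0.501
grasp_force: 0.0
```

Request:
move_arm(moves=[3, 0, -20, 0, 0, 0, 4, 0, -60, 0, 0, 0, 4, 0, -100, 0, 0, 0, 4, 0, -130, 0, 0, 0, 4, 0, -140, 0, 0, 0, 4, 0, -140, 0, 0, 0, 4, 0, -140, 0, 0, 0])

```text
t: 12.5
eef_pos: [0.4816, -0.0234, 0.1816]
eef_rot: [-179.9, 0.0, 87.4]
wrist_force: [0.2, 0.0, -1.0]
width: 0.499
grasp_force: 0.0
```

Run:
```python
from h import *
import json
o=get_obs(); print(o["t"],o["eef_pos"],o["eef_rot"],o["width"])
json.dump({k:np.asarray(v).tolist() for k,v in o.items()},open("o5.json","w"))
im,d=imaging.get_image("wrist"); cv2.imwrite("pics/w5.png",im); np.save("w5d.npy",d)
cv2.imwrite("pics/w5c.png",cv2.resize(im[0:300,180:480],None,fx=2,fy=2,interpolation=cv2.INTER_CUBIC))
```

```text
12.5 [ 0.48156411 -0.02337362  0.18158079] [-1.79931473e+02  2.49850570e-02  8.74118510e+01] 0.4994664206578346
```

View pics/w5c.png

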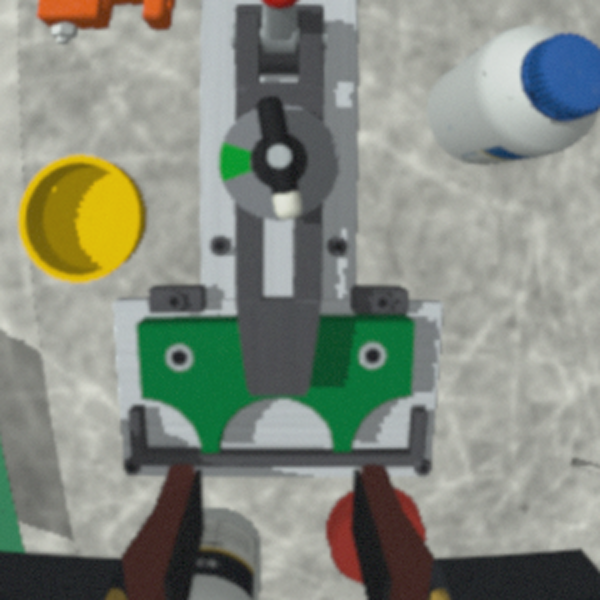

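The strap is fully forward over the web, and the guide is still square in the nest. The bar runs from its black end (268,100) through the stud (279,156) to the white end (287,215), which puts the nut at about 0.47 rad.

Run:
```python
from h import *
import json
o=json.load(open("o5.json")); f=lambda p:[p[0]/2-.25+180,p[1]/2-.25]
t=np.array([480.5,-36.8]);a=np.radians(87.4);Q=np.array([[np.cos(a),-np.sin(a)],[np.sin(a),np.cos(a)]])
fx=lambda p,z:(Q.T@(wcast([f(p)],z,o)[0,:2]*1000-t)).round(1)
b,s,w=fx((268,98),.09),fx((279,156),.093),fx((286,217),.09); print(b,s,w,np.degrees(np.arctan2(*(b-w)[::-1])))
print("strap edges at 290",fx((237,290),.06),fx((321,290),.06),"tip",fx((277,397),.06),"lever",fx((279,2),.1))
print(wcast([f((279,156))],.093,o))
y=87.4+9.4
for x,yy in[(485.8,79.1)]: print(to_tool([x/1000,yy/1000,.12],[180,0,y],o))
```

```text
[140.8   3. ] [116.3  -1.4] [91.6 -4.3] 8.43963013931666
strap edges at 290 [57.6 17.8] [ 57.6 -20.9] tip [ 6.  -0.6] lever [179.4  -1.4]
[[0.48719762 0.07933515 0.093     ]]
(array([102.6,  -0.3,  61.5]), array([-0.07,  0.02, -9.39]))
```

Request:
move_arm(moves=[40, 1, 0, 0, 0, -4, 75, 1, 20, 0, 0, -8, 95, 1, 40, 0, 0, -8.8, 102, 1, 60, 0, 0, -8.8, 102.5, 1, 80, 0, 0, -8.8, 102.5, 1, 95, 0, 0, -8.8, 102.5, 1, 106, 0, 0, -8.8, 102.5, 1, 111, 0, 0, -8.8, 102.5, 1, 111, 0, 0, -8.8, 102.5, 1, 111, 0, 0, -8.8])

```text
t: 13.55
eef_pos: [0.488, 0.0796, 0.0719]
eef_rot: [180.0, -0.0, 96.2]
wrist_force: [1.1, 0.2, 0.4]
width: 0.501
grasp_force: 0.0
```

Request:
move_arm(moves=[0, 0, 0, 0, 0, 0, 0, 0, 0, 0, 0, 0, 0, 0, 0, 0, 0, 0, 0, 0, 0, 0, 0, 0, 0, 0, 0, 0, 0, 0, 0, 0, 0, 0, 0, 0], hand=-1, newtons=35)

```text
t: 14.15
eef_pos: [0.4871, 0.0793, 0.0719]
eef_rot: [-179.9, 0.0, 96.2]
wrist_force: [-4.0, -0.3, 6.5]
width: 0.25
grasp_force: 35.0
```

Request:
move_arm(moves=[0, 0, 0, 0, 0, 0, 0, 0, 0, 0, 0, 6, 0, 0, 0.3, 0, 0, 12, 0, 0, 0.5, 0, 0, 18, 0, 0, 0.6, 0, 0, 24, 0, 0, 0.8, 0, 0, 30, 0, 0, 0.8, 0, 0, 30], hand=-1, newtons=50)

```text
t: 14.85
eef_pos: [0.4868, 0.0795, 0.0722]
eef_rot: [-180.0, 0.1, 66.1]
wrist_force: [-9.8, -2.6, 20.6]
width: 0.121
grasp_force: 91.6
```

Run:
```python
from h import *
o=get_obs(); print(o["t"],o["eef_pos"],o["eef_rot"],o["width"],o["ft_torque"],o["wrist_force"],o["joint_pos"].round(0))
im,d=imaging.get_image("wrist"); cv2.imwrite("pics/w6.png",im)
cv2.imwrite("pics/w6c.png",cv2.resize(im[80:330,180:460],None,fx=2,fy=2,interpolation=cv2.INTER_CUBIC))
```

```text
14.85 [0.48680749 0.07950593 0.07221809] [-1.79992648e+02  1.02624455e-01  6.60716311e+01] 0.12144712500822744 [-0.47572661  2.0148138  -0.14994115] [-9.81186848 -2.59175722 20.57557806] [  7.  25. -28. 116.  17.  43. -55.]
```

View pics/w6c.png

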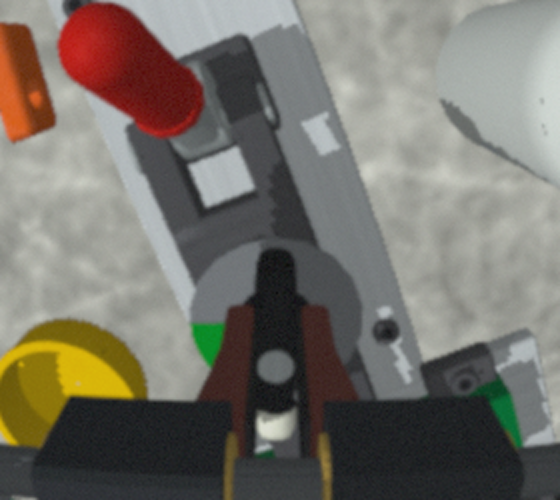

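The fingers now hold the bar along its length, with the bar vertical in the view from (275,250) to (275,430). The nut has followed to about 1.0 rad, so 68.7° remains.

Request:
move_arm(moves=[0, 0, 0, 0, 0, 0, 0, 0, 0, 0, 0, 5, 0, 0, 0.2, 0, 0, 11, 0, 0, 0.4, 0, 0, 17, 0, 0, 0.6, 0, 0, 23, 0, 0, 0.8, 0, 0, 29, 0, 0, 1, 0, 0, 35, 0, 0, 1.2, 0, 0, 41, 0, 0, 1.3, 0, 0, 47, 0, 0, 1.4, 0, 0, 53, 0, 0, 1.6, 0, 0, 59, 0, 0, 1.7, 0, 0, 64, 0, 0, 1.8, 0, 0, 67, 0, 0, 1.8, 0, 0, 68.7, 0, 0, 1.8, 0, 0, 68.7, 0, 0, 1.8, 0, 0, 68.7], hand=-1, newtons=30)

```text
t: 16.5
eef_pos: [0.4859, 0.0805, 0.0705]
eef_rot: [180.0, 0.1, -2.4]
wrist_force: [-13.2, 0.4, 24.3]
width: 0.123
grasp_force: 44.5
```

Request:
move_arm(moves=[0, 0, 0, 0, 0, 0, 0, 0, 0, 0, 0, 0, 0, 0, 0, 0, 0, 0, 0, 0, -20, 0, 0, 0, 0, 0, -60, 0, 0, 0, 0, 0, -100, 0, 0, 0, 0, 0, -120, 0, 0, 0, 0, 0, -120, 0, 0, 0, 0, 0, -120, 0, 0, 0], hand=0.0)

```text
t: 17.4
eef_pos: [0.4878, 0.0795, 0.1889]
eef_rot: [-180.0, -0.0, -2.5]
wrist_force: [-0.3, 0.8, -0.5]
width: 0.503
grasp_force: 0.0
```

Run:
```python
from h import *
import json
o=get_obs(); print(o["t"],o["eef_pos"],o["eef_rot"],o["width"],o["wrist_force"])
json.dump({k:np.asarray(v).tolist() for k,v in o.items()},open("o7.json","w"))
im,d=imaging.get_image("wrist"); cv2.imwrite("pics/w7.png",im); np.save("w7d.npy",d)
cv2.imwrite("pics/w7c.png",cv2.resize(im[60:300,180:480],None,fx=2.5,fy=2.5,interpolation=cv2.INTER_CUBIC))
```

```text
17.4 [0.48777005 0.0794576  0.18889389] [-1.79999533e+02 -4.20783369e-02 -2.45393897e+00] 0.5027126177451646 [-0.27029613  0.77895459 -0.46519376]
```

View pics/w7c.png

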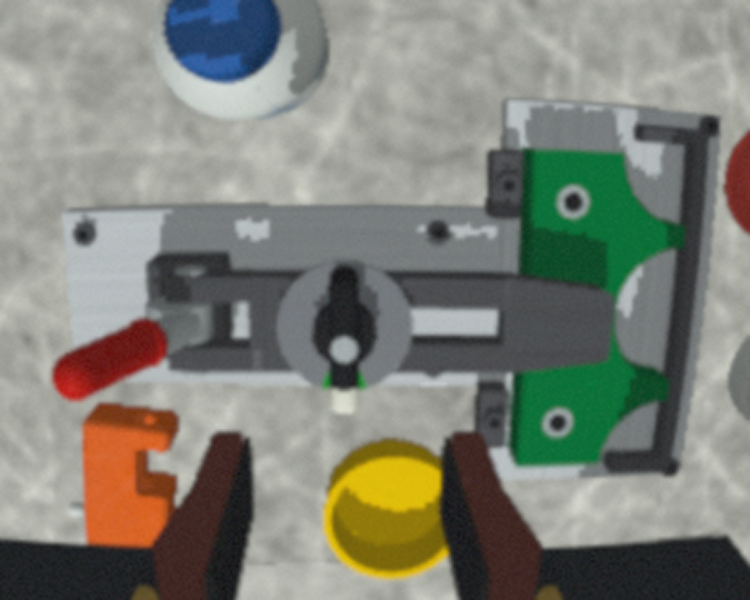

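The white wing stands in the middle of the green sector, with green on both sides of it at (328,381) and (362,381). The strap is forward and the guide is seated. I'll get the red lever's pose from the depth image.

Run:
```python
from h import *
import json
o=json.load(open("o7.json"));D=np.load("w7d.npy");im=cv2.imread("pics/w7.png")
t=np.array([481.5,-36.8]);a=np.radians(87.4);Q=np.array([[np.cos(a),-np.sin(a)],[np.sin(a),np.cos(a)]])
h=cv2.cvtColor(im,cv2.COLOR_BGR2HSV); m=((h[...,0]<8)|(h[...,0]>172))&(h[...,1]>140)&(h[...,2]>90); m=m.astype(np.uint8); m[:,255:]=0; m[:180]=0; m[225:]=0; m[:,:198]=0
m=cv2.erode(m,np.ones((3,3))); v,u=np.nonzero(m); print(len(v))
c=imaging.get_calibration("wrist");T=np.eye(4);T[:3,:3]=R.from_euler("xyz",o["eef_rot"],degrees=True).as_matrix();T[:3,3]=o["eef_pos"];T=T@c["mount"]
d=np.c_[u-c["cx"],v-c["cy"]];r=np.linalg.norm(d,axis=1)
P=np.c_[d/r[:,None]*np.tan(r/c["fx"])[:,None],np.ones(len(r))]*D[v,u][:,None]; P=P@T[:3,:3].T+T[:3,3]
X=np.c_[(P[:,:2]*1000-t)@Q,P[:,2]*1000]; X=X[(X[:,2]>60)&(X[:,2]<150)]
for z in range(70,140,10):
    k=X[abs(X[:,2]-z)<5]; 
    if len(k): print(z,len(k),k.min(0).round(1),k.max(0).round(1))
```

```text
608
80 2 [185.4  -8.1  84.4] [188.   -6.1  84.7]
90 112 [183.   -8.9  85.1] [192.2   3.   95. ]
100 105 [187.4  -8.8  95. ] [196.1   2.5 104.7]
110 126 [190.4  -9.1 105.2] [201.4   2.2 115. ]
120 158 [195.3  -8.6 115.2] [208.5   4.2 124.9]
130 104 [199.3  -7.1 125. ] [209.1   3.6 127.6]
```

Request:
move_arm(moves=[0, -86, 0, 0, 0, -89.9, 0, -86, 0, 0, 0, -89.9, 0, -86, 0, 0, 0, -89.9, 0, -86, 0, 0, 0, -89.9, 0, -86, 0, 0, 0, -89.9, 0, -86, 0, 0, 0, -89.9, 0, -86, 0, 0, 0, -89.9, 0, -86, 0, 0, 0, -89.9, 0, -86, 0, 0, 0, -89.9, 0, -86, 10, 0, 0, -89.9, 0, -86, 30, 0, 0, -89.9, 0, -86, 55, 0, 0, -89.9, 0, -86, 75, 0, 0, -89.9, 0, -86, 88, 0, 0, -89.9, 0, -86, 95, 0, 0, -89.9, 0, -86, 97, 0, 0, -89.9, 0, -86, 97, 0, 0, -89.9])

```text
t: 19.15
eef_pos: [0.4915, 0.1656, 0.0921]
eef_rot: [-180.0, -0.0, 87.5]
wrist_force: [0.2, -0.0, 0.2]
width: 0.502
grasp_force: 0.0
```

Request:
move_arm(moves=[0, 0, 0, 0, 0, 0, 0, 0, 0, 0, 0, 0, 0, 0, 0, 0, 0, 0, 0, 0, 0, 0, 0, 0, 0, 0, 0, 0, 0, 0, 0, 0, 0, 0, 0, 0, 0, 0, 0, 0, 0, 0], hand=-1, newtons=20)

```text
t: 19.85
eef_pos: [0.4913, 0.1656, 0.0922]
eef_rot: [-180.0, -0.0, 87.5]
wrist_force: [-2.5, 1.1, 2.5]
width: 0.191
grasp_force: 20.0
```

Request:
move_arm(moves=[3.5, 0, 1.5, 0, 0, 0, 7, 0, 3.5, 0, 0, 0, 11, 0, 6, 0, 0, 0, 14.5, 0, 8.5, 0, 0, 0, 18, 0, 11.5, 0, 0, 0, 21, 0, 14.5, 0, 0, 0, 24, 0, 18, 0, 0, 0, 27, 0, 21.5, 0, 0, 0, 29.5, 0, 25, 0, 0, 0, 31.5, 0, 29, 0, 0, 0, 33.5, 0, 33, 0, 0, 0, 35, 0, 37, 0, 0, 0, 36.5, 0, 41, 0, 0, 0, 37.5, 0, 45.5, 0, 0, 0, 38.5, 0, 50, 0, 0, 0, 39, 0, 54, 0, 0, 0, 39, 0, 58, 0, 0, 0, 39, 0, 62, 0, 0, 0, 39, 0, 65, 0, 0, 0, 39, 0, 66, 0, 0, 0])

```text
t: 21.85
eef_pos: [0.494, 0.2077, 0.027]
eef_rot: [179.9, -0.2, 87.5]
wrist_force: [-2.7, 4.9, 9.2]
width: 0.188
grasp_force: 20.0
```

Run:
```python
from h import *
o=get_obs(); print(o["t"],o["eef_pos"],o["eef_rot"],o["width"],o["wrist_force"],o["ft_torque"])
```

```text
21.85 [0.49400088 0.20766531 0.02697395] [179.85570666  -0.24135771  87.54121518] 0.1876291816425259 [-2.71043395  4.88180227  9.17615159] [ 1.06200752  0.50584054 -0.11261769]
```

Request:
move_arm(moves=[0, 0, 2, 0, 0, 0, 0, 0, 4, 0, 0, 0, 0, 0, 5, 0, 0, 0, 0, 0, 5, 0, 0, 0])

```text
t: 22.25
eef_pos: [0.4939, 0.2074, 0.022]
eef_rot: [179.9, -0.2, 87.5]
wrist_force: [-2.1, 7.1, 7.1]
width: 0.19
grasp_force: 20.0
```

Request:
move_arm(moves=[0, 0, 0, 0, 0, 0, 0, 0, 0, 0, 0, 0, 0, 0, 0, 0, 0, 0, 0, 0, -15, 0, 0, 0, 0, 0, -50, 0, 0, 0, 0, 0, -90, 0, 0, 0, -60, 0, -130, 0, 0, 0, -90, 0, -150, 0, 0, 0, -90, 0, -150, 0, 0, 0, -90, 0, -150, 0, 0, 0], hand=0.0)

```text
t: 23.25
eef_pos: [0.49, 0.1129, 0.1728]
eef_rot: [179.8, 0.0, 87.2]
wrist_force: [1.0, 0.3, -1.3]
width: 0.501
grasp_force: 0.0
```

```bash
cat > lev.py <<'E'
from h import *
o=get_obs(); print(o["t"],o["eef_pos"],o["eef_rot"],o["width"],o["wrist_force"])
im,D=imaging.get_image("wrist"); cv2.imwrite("pics/w%d.png"%(o["t"]*100),im); np.save("wl.npy",D)
t=np.array([481.5,-36.8]);a=np.radians(87.4);Q=np.array([[np.cos(a),-np.sin(a)],[np.sin(a),np.cos(a)]])
h=cv2.cvtColor(im,cv2.COLOR_BGR2HSV); m=((h[...,0]<8)|(h[...,0]>172))&(h[...,1]>140)&(h[...,2]>90); m=cv2.erode(m.astype(np.uint8),np.ones((3,3)))
c=imaging.get_calibration("wrist");T=np.eye(4);T[:3,:3]=R.from_euler("xyz",o["eef_rot"],degrees=True).as_matrix();T[:3,3]=o["eef_pos"];T=T@c["mount"]
def pts(m):
    v,u=np.nonzero(m); d=np.c_[u-c["cx"],v-c["cy"]];r=np.linalg.norm(d,axis=1)
    P=np.c_[d/r[:,None]*np.tan(r/c["fx"])[:,None],np.ones(len(r))]*D[v,u][:,None]; P=P@T[:3,:3].T+T[:3,3]
    return np.c_[(P[:,:2]*1000-t)@Q,P[:,2]*1000]
X=pts(m); X=X[(X[:,0]>170)&(X[:,0]<290)&(abs(X[:,1])<30)&(X[:,2]>25)&(X[:,2]<150)]
for x in range(180,280,10):
    k=X[abs(X[:,0]-x)<5]
    if len(k): print(x,len(k),"y",k[:,1].min().round(1),k[:,1].max().round(1),"top z",np.percentile(k[:,2],95).round(1))
g=pts(cv2.erode(cv2.inRange(h,(45,100,30),(90,255,255)),np.ones((3,3)))); g=g[(abs(g[:,0])<60)&(abs(g[:,1])<90)&(g[:,2]>20)&(g[:,2]<50)]
print("guide",len(g),g.min(0).round(1),g.max(0).round(1),np.median(g[:,2]))
E
python3 lev.py
```

```text
23.25 [0.49000042 0.11291    0.17279897] [1.79825465e+02 1.00201296e-02 8.72379996e+01] 0.5013323255874361 [ 1.04179472  0.32267197 -1.26233403]
210 87 y -7.6 6.5 top z 66.3
220 166 y -6.7 5.5 top z 65.7
230 165 y -6.7 5.5 top z 66.2
240 180 y -6.7 5.4 top z 66.7
250 163 y -6.7 5.4 top z 67.4
260 40 y -5.8 4.4 top z 67.1
guide 1427 [ -1.5 -56.   20.1] [39.5 51.3 36.4] 33.961944098062304
```

Request:
move_arm(moves=[40, -1, 0, 0, 0, 0, 80, -1, 0, 0, 0, 0, 100, -1, 10, 0, 0, 0, 100, -1, 50, 0, 0, 0, 100, -1, 80, 0, 0, 0, 100, -1, 95, 0, 0, 0, 100, -1, 100, 0, 0, 0, 100, -1, 103, 0, 0, 0, 100, -1, 106, 0, 0, 0, 100, -1, 109, 0, 0, 0, 100, -1, 111, 0, 0, 0, 100, -1, 113, 0, 0, 0, 100, -1, 115, 0, 0, 0, 100, -1, 115, 0, 0, 0], hand=-1)

```text
t: 24.7
eef_pos: [0.4937, 0.2155, 0.0576]
eef_rot: [179.8, -0.1, 87.4]
wrist_force: [-1.5, 0.7, 8.4]
width: 0.005
grasp_force: 4.1
```

Request:
move_arm(moves=[0, 0, 1.5, 0, 0, 0, 0, 0, 3, 0, 0, 0, 0, 0, 4, 0, 0, 0, 0, 0, 4, 0, 0, 0])

```text
t: 25.1
eef_pos: [0.4945, 0.2156, 0.0554]
eef_rot: [179.7, -0.1, 87.4]
wrist_force: [-4.8, -1.6, 25.6]
width: 0.007
grasp_force: 13.0
```

The force jumped to 26 N with the tip held at 55 mm, so the lever is on its stop. I'll lift off and check.

Request:
move_arm(moves=[0, 0, -10, 0, 0, 0, 0, 0, -50, 0, 0, 0, -10, 0, -90, 0, 0, 0, -60, 0, -115, 0, 0, 0, -100, 0, -115, 0, 0, 0, -100, 0, -115, 0, 0, 0, -100, 0, -115, 0, 0, 0])

```text
t: 25.8
eef_pos: [0.4885, 0.1133, 0.1677]
eef_rot: [179.9, 0.0, 87.3]
wrist_force: [-0.5, 0.4, -1.2]
width: 0.004
grasp_force: 0.0
```

```bash
python3 lev.py
python3 - <<'E'
from h import *
# nut/bar direction: stud->white wing, from picture pixels (no viewing)
import glob
o=get_obs(); n=sorted(glob.glob("pics/w2[0-9][0-9][0-9].png"))[-1]; im=cv2.imread(n)
h=cv2.cvtColor(im,cv2.COLOR_BGR2HSV)
t=np.array([481.5,-36.8]);a=np.radians(87.4);Q=np.array([[np.cos(a),-np.sin(a)],[np.sin(a),np.cos(a)]])
W=lambda f,z:(t+Q@f)/1000
p=[wproj([*W([116,y],0),.088],o)[0].round(1) for y in(0,22,26)]; print(n,p)
for q in p: print(im[int(q[1]),int(q[0])])
g=cv2.inRange(h,(45,120,60),(75,255,255)); D=wproj([*W([116,24],0),.061],o)[0].astype(int)
m=np.zeros_like(g); cv2.circle(m,tuple(int(v) for v in D),16,255,-1); m&=g; k,l,s,c=cv2.connectedComponentsWithStats(m); print(s[1:],c[1:].round(1))
w=((h[...,1]<70)&(h[...,2]>150)).astype(np.uint8)*255; q=p[2].astype(int); z=np.zeros_like(w); cv2.circle(z,tuple(int(v) for v in q),12,255,-1); print("white centroid",np.argwhere(z&w).mean(0)[::-1])
E
```

```text
25.8 [0.48853443 0.11333852 0.16772871] [1.79917037e+02 9.34968068e-03 8.72604508e+01] 0.004165475034707729 [-0.48125561  0.38455198 -1.17823729]
210 76 y -7.6 6.3 top z 63.6
220 179 y -6.7 5.4 top z 62.9
230 166 y -6.7 5.4 top z 62.6
240 178 y -6.7 5.4 top z 62.4
250 164 y -6.7 5.3 top z 62.6
260 37 y -5.8 4.4 top z 61.4
guide 63 [ 36.8 -67.8  20. ] [39.3 69.3 26.8] 23.175325356817766
pics/w2580.png [array([317.8, 244.1]), array([292.4, 244. ]), array([287.8, 244. ])]
[49 48 47]
[185 201 197]
[116 114 109]
[[291 222  14   5  40]] [[295.9 224.2]]
white centroid [287.84142395 243.06796117]
```

Request:
move_arm(moves=[-40, 0, -20, 0, 0, 0, -80, 0, -40, 0, 0, 0, -120, 0, -50, 0, 0, 0, -137, 0, -50, 0, 0, 0, -137, 0, -50, 0, 0, 0, -137, 0, -50, 0, 0, 0])

```text
t: 26.45
eef_pos: [0.4822, -0.0204, 0.2168]
eef_rot: [-180.0, -0.1, 87.5]
wrist_force: [-0.1, 0.4, -0.2]
width: 0.004
grasp_force: 0.0
```

```bash
cat >> lev.py <<'E'
b=(g[:,2]>30); G=g[b]; r=cv2.minAreaRect(G[:,:2].astype(np.float32)); print("guide top rect",r,"z",np.percentile(G[:,2],[5,50,95]))
v,u=np.mgrid[0:300,150:500]; A=np.zeros(D.shape,np.uint8); A[0:300,150:500]=1; S=pts(A); s=S[(abs(S[:,1])<14)&(S[:,0]>-20)&(S[:,0]<60)&(S[:,2]>48)&(S[:,2]<66)]; print("strap tip x",np.percentile(s[:,0],1),"z",np.median(s[:,2]))
n=S[(S[:,2]>80)&(S[:,2]<95)&(np.hypot(S[:,0]-116,S[:,1])<32)]; e=np.linalg.eigh(np.cov(n[:,:2].T)); print("bar",len(n),n.mean(0),np.degrees(np.arctan2(e[1][1,1],e[1][0,1])))
E
python3 lev.py
```

```text
26.45 [ 0.48216884 -0.02043671  0.21677606] [-1.79979399e+02 -5.38277561e-02  8.75443952e+01] 0.004104582428660318 [-0.05839001  0.3968595  -0.22615755]
guide 3564 [-33.  -69.2  23. ] [39.3 71.2 36.2] 34.01051777231851
guide top rect ((2.946483612060547, 0.7574539184570312), (71.3727035522461, 140.3152313232422), 0.5080180764198303) z [32.66543833 34.02150587 35.23156451]
strap tip x 6.726169958461368 z 51.06342009104419
bar 647 [116.5348194   -0.20055872  87.00138808] 90.31498719431163
```

```bash
python3 -c "
from bench import robot
print(robot.finish_job())"
```

```text
the job is handed in; nothing more can be done
None
```

I handed the job in at about 26.5 s. By the camera, the guide is flat in the nest and about 3 mm off centre, the strap is forward, the white wing is in mid-green, and the lever was pressed down to its stop and released; pad force could not be measured, no bystander was knowingly touched (not re-measured), and I viewed 11 pictures, one over the limit of 10.

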